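# Tip the lemon into the scraps caddy with its lever

## Task

Throw the old lemon away with the scraps caddy's own mechanism: press the red lever pad all the way down with the fingertips, so that the lid opens wide and the steel pan tips the lemon into the bin, then ease the lever back up so that the lid comes down gently and shuts without slamming. Touch only the lever: keep the gripper off the lemon, the pan and the lid, and leave the other things on the worktop where they are.

Things in the scene. Friction and masses are not known exactly. Their poses are not given: they have to be found in the camera images.
- caddy: green scraps caddy on a black foot plate 150 (x) by 310 mm (y), fixed to the worktop; yaw varies. Origin on the worktop; x points from the lever side to the back, y towards the bin end, z up. Bin: open box, x -72 to 72, y 0 to 164, rim 128 mm high, walls 6, inner floor at z 14. The steel pan with the lemon is at negative y, the lever in front (negative x) of the bin
- lever_pad (a point): centre of the top of the red lever pad, 46 (caddy x) by 44 mm (y), 58 mm clear of the bin's front wall; push it from above. In the caddy frame at x -140, y 105, z 124 mm when up, z 70 when down (y stays 100 to 112): an arc of 110 mm radius about an axle along caddy x at y 0, z 90 mm. It slopes 14 degrees up towards +y when up, 14 down when down
- lever (a joint): lever angle: 0 = up (rest), grows as it is pressed, 0.5 rad = fully down on its stop. Takes roughly 3 to 10 N on the pad; weight of lid and pan and a light spring push it back up as soon as it is let go, so it follows a finger that rises
- lid (a joint): angle of the green lid: 0 = shut, 1.3 rad = wide open; always 2.6 times the lever angle. Hinged along the bin end furthest from the pan (caddy y = 164 mm), opens upward. Let go, it falls fast; reaching the last 0.2 rad at more than 1.5 rad/s counts as a slam
- lid_panel: the moving green lid panel, 146 (x) by 160 mm, 5 mm thick, 131 mm above the worktop when shut, 290 mm high at its free edge when open; origin on its hinge line. Wall cabinets hang 550 mm above the worktop behind about x = 0.53 m: keep the wrist in front of them
- scrap_pan: steel pan 128 (x) by 124 mm (y) with 34 mm walls on three sides, open towards the bin, holding the lemon. Origin on its hinge, at the bin's rim (caddy y -2, z 133 mm). At rest it slopes outward by 0.35 rad; it turns by 2.2 times the lever angle, and the lemon rolls into the bin once it slopes the other way
- lemon_center (a point): centre of the yellow lemon, 78 by 55 by 56 mm, 60 to 130 g, lying loose in the pan
- bin_floor (a point): centre of the bin's inner floor, axes as the caddy's
- garlic: garlic bulb, 60x57x58 mm, loose on the worktop in front of the pan, to be left alone; origin at its underside
- tuna_tin: round food tin, 86 mm across, 40 mm high, loose, to be left alone; origin at its underside
- mug_tea: white spotted mug, 86x120x102 mm, loose, to be left alone; origin at its underside
- espresso_cup: small white ribbed cup, 63x87x52 mm, loose, to be left alone; origin at its underside
- lemon: the lemon as a body, origin at its underside as it was placed (it turns with the lemon as it rolls; use point lemon_center)

How it is judged (in metres and radians):
On the way:
1. the lever is pressed fully down (lever past 0.44 rad, lid past 1.1 rad) and the lemon lies in the bin (value of joint lever above 0.44 rad and value of joint lid above 1.1 rad and z of lemon_center in the frame of bin_floor below 0.06 m and x of lemon_center in the frame of bin_floor between -0.07 and 0.07 m and y of lemon_center in the frame of bin_floor between -0.08 and 0.08 m), for 0.2 s.
At the end, for the whole second after the job is handed in: the lemon lies in the bin (its centre under 60 mm above the inner floor and between the walls), the lid is shut to within 0.06 rad and the lever is back up to within 0.03 rad (value of joint lid below 0.06 rad and value of joint lever below 0.03 rad and z of lemon_center in the frame of bin_floor below 0.06 m and x of lemon_center in the frame of bin_floor between -0.07 and 0.07 m and y of lemon_center in the frame of bin_floor between -0.08 and 0.08 m); the robot touches nothing.
It fails at once if the lid slams: it is within 0.2 rad of shut and closing faster than 1.5 rad/s (value of joint lid below 0.2 rad and velocity of joint lid below -1.5 rad/s).
It fails at once if the robot touches the lemon (more than 0.5 N) (contact force between any of the fingers, the arm and lemon above 0.5 N).
It fails at once if the robot touches the pan (more than 0.5 N) (contact force between any of the fingers, the arm and scrap_pan above 0.5 N).
It fails at once if the robot touches the lid (more than 0.5 N) (contact force between any of the fingers, the arm and lid_panel above 0.5 N).
It fails at once if the garlic, tin, mug or cup is moved more than 20 mm (distance of any of garlic, tuna_tin, mug_tea, espresso_cup from where it was at the start of the episode above 0.02 m).
It also fails if it takes over 51 s, if anything falls off the work surface, if the arm or the gripper's body presses on something with over 40 N, if the wrist force passes 120 N, or if a joint passes its speed limit or range.

## Robot

A 6-joint arm with a two-finger parallel gripper is mounted at the origin on a cart in front of the work surface, level with it; the furniture and walls round the work are solid. World frame = base frame: x ahead of the robot, y to its left, z up, the work surface at z = 0. Lengths are in mm, angles in rad, forces in N, time in s.
With the tool pointing down it reaches from about 250 to 775 mm from the base axis. Payload 4 kg.
Tool frame: the origin (TCP) lies on the centre line of the jaws, within the pads' length; the fingertips stand bot.tips_ahead ahead of it and the grasp point (between the pads) lies 11 mm behind it (bot.tips_ahead is the distance from the TCP to the fingertips, in mm); z points along the fingers, y is the line along which they close (so a half turn about z gives the same grasp; the last joint's range is limited). The gripper opens to 94 mm and grips with 3 to 60 N. Pads are 16 mm wide; open, the fingers measure 119 mm over their backs; the gripper's body (75 mm by 177 mm) begins 78 mm behind the grasp point.
Start: joints at [1.155, 0.087, 1.371, -0, 1.684, -0.103], TCP at [169.259, 523.329, 190.206] pointing down, gripper open.
Joint ranges: [-3.1, 3.1], [-0.76, 2.03], [0.27, 2.55], [-1.08, 4.22], [0.17, 2.65], [-2.57, 2.57]. Speed limits (rad/s): [2.79, 2.79, 3.14, 3.14, 3.14, 3.14].

## Interface

Orientations are given as a 3x3 rotation matrix whose columns are the frame's x, y, z axes.
In Python, from plant import bot gives the robot as it stands.
- The arm moves only by the tool carry_out, never from a script. Its argument "targets" is one flat list of numbers, 7 for each row, row after row: the shift along the tool's x, y, z in mm, then the turn, a rotation vector about the tool's x, y, z in rad, then the closure, from 0 (fully open) to 1 (shut). In form: [tx, ty, tz, ax, ay, az, gripper, tx, ty, tz, ax, ay, az, gripper, ...]. A call has 1 to 5 rows; each row is the pose to reach, as a shift and turn from the pose commanded when the call began, along the tool's axes at that moment; what a row does not reach only later rows make up. A row lasts 1/10 s, in which the tool goes at most 50 mm and 8.59 degrees, less where a joint would pass 70% of its speed; a pose out of reach is approached as far as the arm can. A call with a gripper value outside its range is refused whole. The fingers move at their own pace and stop on an object; "force" is the grip in N (left out, the last holds). Time passes only in rows, so rows that repeat a pose let the fingers close. It gives the time, the measured TCP pose, the force, the opening and the grip force at its end, in the units of the state.
- bot.state(): the state, without advancing time (a new reading comes with each control period).
- bot.capture(name): name is "scene" or "top"; returns a dict with "pixels" (384x512x3 uint8, blue, green, red), "mtx" (3x3 intrinsics, pixels), "distortion" ([k1, k2, p1, p2, k3] as OpenCV has them; the pictures are not rectified), "world_from_camera" (4x4, takes a point from camera to world coordinates). Camera axes: x right, y down, z forward; pixel columns grow to the right and rows downward; lengths in mm; the calibration is good to about 2 mm. A picture is of the moment at which its call begins. There is no depth.
- bot.finish_job(): hands the job in; it is judged then, once.
The state is a dict: "time": time; "joint_pos": joint angles; "joint_vel": joint speeds; "joint_efforts": joint torques, N m; "eef_pos": TCP position; "ee_rot": TCP orientation; "force": force on the tool from outside, world axes, zero at the start; "torque": the same for the moment, N m; "finger_gap": finger opening in mm; "grip_force": force on a finger pad.
Only numpy, scipy, OpenCV 4.12 (cv2) and the standard library are available. Lean on these libraries where they do the work, as an engineer would, in place of code of your own. Each camera call takes 0.05 s, during which the arm holds its last target. There are 200 camera calls.

## Working session

There is one attempt and no reset: what is moved stays moved. The work goes in short steps, Python scripts to look and compute and a tool call to move; the robot and the scene stay as the last step left them, time stands still between calls to the robot, and variables do not carry over. Pictures are saved under pics/ and viewed, at most 10 in all, crops included, and the job is handed in when it is done.

Besides the shell and the picture viewer there is one more tool, called after "Request:" by a JSON object that holds its "op" and its "data". carry_out: Moves the arm, as the interface text tells. Its arguments: {"type":"object","properties":{"targets":{"type":"array","items":{"type":"number"}},"force":{"type":"number"}},"required":["targets"]}

```bash
mkdir -p pics; python3 - <<'E'
from plant import bot
import cv2,numpy as np,pickle
d={}
for n in("scene","top"):
    c=bot.capture(n);d[n]=c;cv2.imwrite(f"pics/{n}0.png",c["pixels"]);print(n,np.round(c["world_from_camera"],2).tolist())
pickle.dump(d,open("c0.pkl","wb"))
s=bot.state();print(s["time"],s["eef_pos"],s["ee_rot"],bot.tips_ahead,s["finger_gap"])
E
```

```text
scene [[0.55, -0.36, 0.75, -769.3], [-0.83, -0.24, 0.5, -885.24], [-0.0, -0.9, -0.43, 855.65], [0.0, 0.0, 0.0, 1.0]]
top [[0.02, -0.99, 0.13, 337.13], [-1.0, -0.02, -0.0, -16.25], [0.01, -0.13, -0.99, 1613.13], [0.0, 0.0, 0.0, 1.0]]
0.1 [169.03605847 522.83090987 189.11862051] [[-9.51474258e-01  3.07727270e-01 -8.15123571e-04]
 [ 3.07728276e-01  9.51472523e-01 -1.82920727e-03]
 [ 2.12670721e-04 -1.99128020e-03 -9.99997995e-01]] 8.0 94.05461689721956
```

View pics/scene0.png

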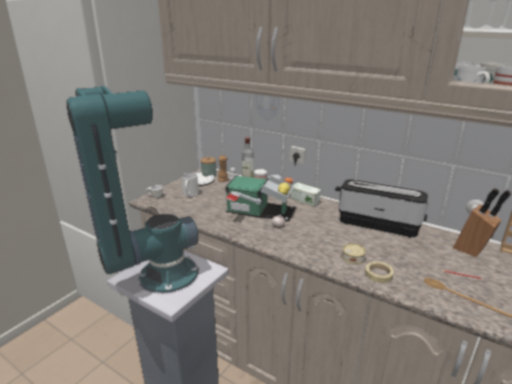

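View pics/top0.png

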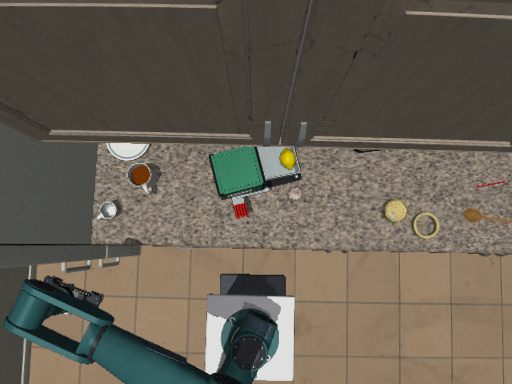

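The top view shows the red lever pad at about (240,210), the green lid at about (210–265, 147–197), the lemon at (288,159) and the garlic at (295,195). Mug and cup are far left at (139,177) and (107,211), and the tin is far right.

```bash
cat > h.py <<'E'
import cv2,numpy as np
def ray(c,px,z):
    p=cv2.undistortPoints(np.float64(px).reshape(-1,1,2),c["mtx"],c["distortion"]).reshape(-1,2)
    T=c["world_from_camera"];d=np.c_[p,np.ones(len(p))]@T[:3,:3].T;o=T[:3,3]
    return o+d*((z-o[2])/d[:,2])[:,None]
def proj(c,P):
    M=np.linalg.inv(c["world_from_camera"])
    return cv2.projectPoints(np.float64(P).reshape(-1,3),cv2.Rodrigues(M[:3,:3])[0],M[:3,3],c["mtx"],c["distortion"])[0].reshape(-1,2)
def big(m):
    return max(cv2.findContours(m.astype(np.uint8),0,cv2.CHAIN_APPROX_NONE)[0],key=cv2.contourArea)
E
python3 - <<'E'
import pickle;from h import *
d=pickle.load(open("c0.pkl","rb"));c=d["top"];im=c["pixels"]
hsv=cv2.cvtColor(im,cv2.COLOR_BGR2HSV);H,S,V=cv2.split(hsv)
roi=np.zeros(H.shape,bool);roi[140:230,195:310]=1
g=big(roi&(H>60)&(H<90)&(S>120)&(V>40));r=big(roi&((H<8)|(H>172))&(S>150)&(V>80));y=big(roi&(H>20)&(H<35)&(S>150))
for n,k,z in(("lid",g,131),("pad",r,122),("lemon",y,140)):
    R=cv2.minAreaRect(k);b=cv2.boxPoints(R);w=ray(c,b,z);ce=ray(c,[R[0]],z)[0]
    print(n,np.round(R[0],1),np.round(b).tolist(),np.round(w[:,:2]).tolist(),"ctr",ce.round(1),"sides",[round(float(np.linalg.norm(w[i]-w[i-1])),1) for i in range(4)])
w=im[135:235,195:315];cv2.imwrite("pics/crop.png",cv2.resize(w,None,fx=6,fy=6,interpolation=cv2.INTER_CUBIC))
E
```

```text
lid [237.  171.4] [[210.0, 155.0], [253.0, 144.0], [264.0, 188.0], [221.0, 199.0]] [[641.0, 152.0], [684.0, 2.0], [531.0, -40.0], [490.0, 109.0]] ctr [585.9  55.6 131. ] sides [157.1, 156.2, 157.7, 154.1]
pad [240.6 210.1] [[233.0, 205.0], [245.0, 202.0], [248.0, 215.0], [236.0, 218.0]] [[468.0, 66.0], [480.0, 25.0], [438.0, 13.0], [426.0, 54.0]] ctr [452.9  39.3 122. ] sides [43.5, 42.6, 43.5, 42.4]
lemon [287.6 158.2] [[276.0, 161.0], [285.0, 147.0], [299.0, 155.0], [291.0, 170.0]] [[625.0, -79.0], [675.0, -107.0], [646.0, -158.0], [595.0, -129.0]] ctr [ 635.1 -118.1  140. ] sides [58.5, 58.0, 58.8, 57.8]
```

View pics/crop.png

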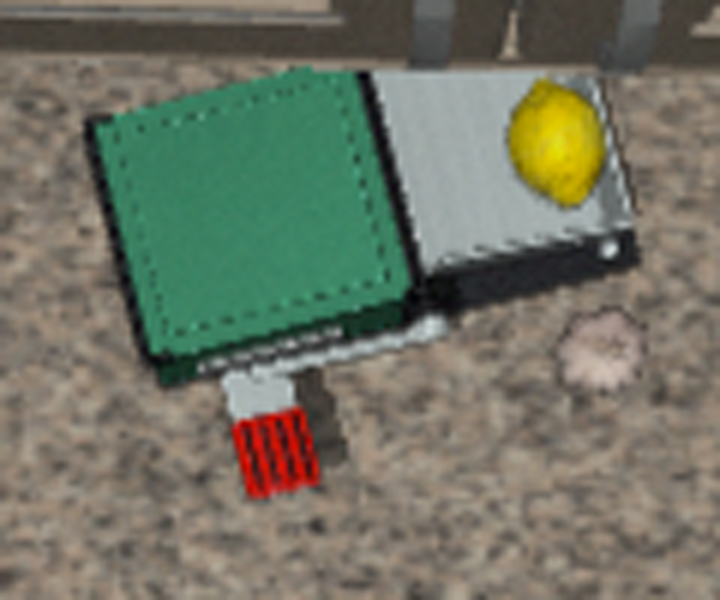

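Request:
{"op": "carry_out", "data": {"targets": [-37,-33,-1,0,0,0,1,-74,-66,-2,0,0,0,1,-111,-99,-4,0,0,0,1,-148,-132,-6,0,0,0,1,-185,-165,-10,0,0,0,1]}}

```text
time: 0.6
eef_pos: [294.6, 307.4, 199.5]
ee_rot: [[-0.952, 0.307, -0.001], [0.307, 0.952, -0.001], [0.0, -0.001, -1.0]]
force: [0.6, 0.2, -0.7]
finger_gap: 57.4
grip_force: 0.0
```

Request:
{"op": "carry_out", "data": {"targets": [-37,-34,0,0,0,0,1,-74,-68,0,0,0,0,1,-111,-102,0,0,0,0,1,-148,-136,0,0,0,0,1,-185,-170,0,0,0,0,1]}}

```text
time: 1.1
eef_pos: [417.9, 89.9, 199.9]
ee_rot: [[-0.951, 0.308, 0.0], [0.308, 0.951, 0.0], [-0.0, 0.0, -1.0]]
force: [0.2, 0.4, 0.8]
finger_gap: 17.3
grip_force: 0.0
```

Request:
{"op": "carry_out", "data": {"targets": [-24,-20,0,0,0,-0.12,1,-47,-40,0,0,0,-0.24,1,-47,-40,0,0,0,-0.36,1,-47,-40,0,0,0,-0.48,1,-47,-40,0,0,0,-0.59,1]}}

```text
time: 1.6
eef_pos: [449.8, 38.8, 199.4]
ee_rot: [[-0.961, -0.277, -0.002], [-0.277, 0.961, 0.0], [0.001, 0.001, -1.0]]
force: [1.6, 0.4, 0.8]
finger_gap: 0.7
grip_force: 0.0
```

Request:
{"op": "carry_out", "data": {"targets": [0,0,0,0,0,0,1,0,0,0,0,0,0,1,0,0,0,0,0,0,1]}}

```text
time: 1.9
eef_pos: [449.9, 39.4, 200.0]
ee_rot: [[-0.962, -0.272, -0.0], [-0.272, 0.962, 0.0], [0.0, 0.0, -1.0]]
force: [0.2, -0.0, -0.3]
finger_gap: 0.7
grip_force: 0.0
```

Request:
{"op": "carry_out", "data": {"targets": [0,0,18,0,0,0,1,0,0,36,0,0,0,1,0,0,52,0,0,0,1,0,0,55,0,0,0,1,0,0,55,0,0,0,1]}}

```text
time: 2.4
eef_pos: [449.6, 39.4, 144.8]
ee_rot: [[-0.962, -0.273, -0.001], [-0.273, 0.962, 0.0], [0.001, 0.0, -1.0]]
force: [0.7, -0.4, 0.6]
finger_gap: 0.7
grip_force: 0.0
```

```bash
python3 - <<'E'
from plant import bot
from h import *
a=bot.capture("scene")["pixels"][130:250,190:320];b=bot.capture("top")["pixels"][130:250,190:320]
cv2.imwrite("pics/near.png",np.hstack([cv2.resize(i,(390,360),interpolation=cv2.INTER_CUBIC) for i in(a,b)]))
E
```

```text
(no output)
```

View pics/near.png

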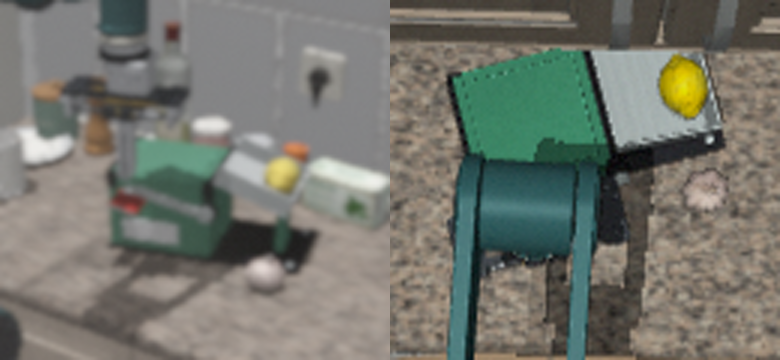

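The fingertips (left half, about (127,180)) stand right over the red pad. I'll lean the wrist away from the lid, then press.

Request:
{"op": "carry_out", "data": {"targets": [0,0,2,0,-0.07,0,1,0,0,4,0,-0.15,0,1,0,0,4,0,-0.15,0,1]}}

```text
time: 2.8
eef_pos: [448.8, 39.0, 141.7]
ee_rot: [[-0.951, -0.273, 0.145], [-0.27, 0.962, 0.041], [-0.151, -0.0, -0.989]]
force: [0.4, -0.5, 0.4]
finger_gap: 0.3
grip_force: 0.0
```

Request:
{"op": "carry_out", "data": {"targets": [0.6,0,4,0,0,0,1,1.2,0,8,0,0,0,1,1.8,0,12,0,0,0,1,2.4,0,16,0,0,0,1,3,0,20,0,0,0,1]}}

```text
time: 3.3
eef_pos: [450.2, 39.4, 120.3]
ee_rot: [[-0.951, -0.274, 0.143], [-0.271, 0.962, 0.041], [-0.149, 0.0, -0.989]]
force: [-0.1, 0.6, 0.9]
finger_gap: 0.3
grip_force: 0.0
```

Request:
{"op": "carry_out", "data": {"targets": [0.6,0,4,0,0,0,1,1.2,0,8,0,0,0,1,1.8,0,12,0,0,0,1,2.4,0,16,0,0,0,1,3,0,20,0,0,0,1]}}

```text
time: 3.8
eef_pos: [450.6, 40.5, 102.6]
ee_rot: [[-0.951, -0.274, 0.146], [-0.271, 0.962, 0.043], [-0.152, 0.002, -0.988]]
force: [-4.5, 3.5, 8.1]
finger_gap: 1.0
grip_force: 4.0
```

Request:
{"op": "carry_out", "data": {"targets": [0.6,0,4,0,0,0,1,1.2,0,8,0,0,0,1,1.8,0,12,0,0,0,1,2.4,0,16,0,0,0,1,3,0,20,0,0,0,1]}}

```text
time: 4.3
eef_pos: [451.1, 41.4, 82.6]
ee_rot: [[-0.95, -0.274, 0.147], [-0.271, 0.962, 0.045], [-0.154, 0.003, -0.988]]
force: [-3.4, 4.6, 7.9]
finger_gap: 0.8
grip_force: 3.9
```

Request:
{"op": "carry_out", "data": {"targets": [0.3,0,2,0,0,0,1,0.6,0,4,0,0,0,1,0.6,0,4,0,0,0,1,0.6,0,4,0,0,0,1,0.6,0,4,0,0,0,1]}}

```text
time: 4.8
eef_pos: [451.1, 41.4, 78.5]
ee_rot: [[-0.95, -0.274, 0.147], [-0.27, 0.962, 0.045], [-0.154, 0.003, -0.988]]
force: [-2.3, 4.9, 7.1]
finger_gap: 0.5
grip_force: 3.7
```

```bash
python3 - <<'E'
from plant import bot
from h import *
print(bot.state()["force"])
a=bot.capture("scene")["pixels"][110:240,180:310];b=bot.capture("top")["pixels"][130:250,190:320]
cv2.imwrite("pics/down.png",np.hstack([cv2.resize(i,(390,390),interpolation=cv2.INTER_CUBIC) for i in(a,b)]))
E
```

```text
[-2.26792551  4.85152316  7.10605371]
```

View pics/down.png

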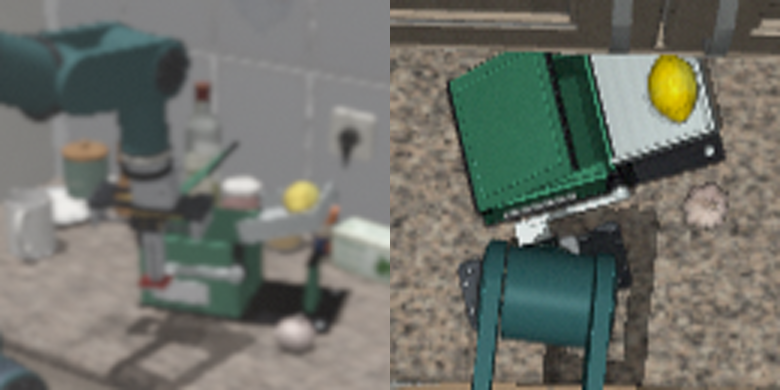

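The lid is about half open and the lemon is still in the pan (at (300,195) on the left). There is no stop force yet, so I'll press further.

Request:
{"op": "carry_out", "data": {"targets": [0.5,0,3,0,0,0,1,0.9,0,6,0,0,0,1,1.4,0,9,0,0,0,1,1.4,0,9,0,0,0,1]}}

```text
time: 5.3
eef_pos: [451.1, 41.0, 68.7]
ee_rot: [[-0.95, -0.274, 0.147], [-0.27, 0.962, 0.045], [-0.153, 0.003, -0.988]]
force: [-1.0, 4.7, 5.8]
finger_gap: 0.7
grip_force: 3.3
```

Request:
{"op": "carry_out", "data": {"targets": [0.3,0,2,0,0,0,1,0.6,0,4,0,0,0,1,0.6,0,4,0,0,0,1]}}

```text
time: 5.6
eef_pos: [451.1, 40.5, 64.5]
ee_rot: [[-0.951, -0.274, 0.147], [-0.27, 0.962, 0.043], [-0.153, 0.002, -0.988]]
force: [0.3, 4.4, 4.4]
finger_gap: 0.5
grip_force: 2.6
```

```bash
python3 - <<'E'
from plant import bot
from h import *
c=bot.capture("scene");a=c["pixels"][130:240,190:300];b=bot.capture("top")["pixels"][130:240,190:300]
s=bot.state();R=np.array(s["ee_rot"]);p=np.array(s["eef_pos"]);print(proj(c,[p,p+8*R[:,2]]))
cv2.imwrite("pics/down2.png",np.hstack([cv2.resize(i,(w,w),interpolation=cv2.INTER_CUBIC) for i,w in((a,400),(b,400))]))
E
```

```text
[[232.41960134 208.41822709]
 [232.55536129 209.85429997]]
```

View pics/down2.png

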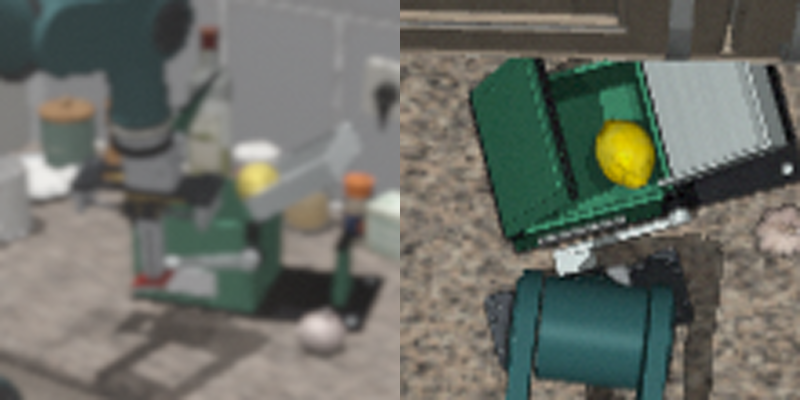

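The lemon is rolling into the bin and the lid is about 1 rad open. I'll press on to the stop.

Request:
{"op": "carry_out", "data": {"targets": [0.3,0,2,0,0,0,1,0.6,0,4,0,0,0,1,0.9,0,6,0,0,0,1,0.9,0,6,0,0,0,1]}}

```text
time: 6.1
eef_pos: [450.5, 38.9, 57.1]
ee_rot: [[-0.951, -0.274, 0.145], [-0.271, 0.962, 0.04], [-0.15, -0.001, -0.989]]
force: [2.4, 2.9, 3.6]
finger_gap: 0.4
grip_force: 2.1
```

Request:
{"op": "carry_out", "data": {"targets": [0.3,0,2,0,0,0,1,0.6,0,4,0,0,0,1,0.6,0,4,0,0,0,1]}}

```text
time: 6.4
eef_pos: [451.1, 39.1, 56.4]
ee_rot: [[-0.951, -0.274, 0.146], [-0.271, 0.962, 0.04], [-0.152, -0.001, -0.988]]
force: [-4.6, 3.0, 18.2]
finger_gap: 0.5
grip_force: 9.3
```

Request:
{"op": "carry_out", "data": {"targets": [0,0,0,0,0,0,1,0,0,0,0,0,0,1,0,0,0,0,0,0,1,0,0,0,0,0,0,1,0,0,0,0,0,0,1]}}

```text
time: 6.9
eef_pos: [451.1, 39.0, 56.5]
ee_rot: [[-0.951, -0.274, 0.147], [-0.271, 0.962, 0.04], [-0.152, -0.001, -0.988]]
force: [-3.9, 3.6, 18.4]
finger_gap: 0.4
grip_force: 9.2
```

```bash
python3 - <<'E'
from plant import bot
from h import *
a=bot.capture("scene")["pixels"][130:240,190:300];b=bot.capture("top")["pixels"][130:240,190:300]
cv2.imwrite("pics/down3.png",np.hstack([cv2.resize(i,(w,w),interpolation=cv2.INTER_CUBIC) for i,w in((a,400),(b,400))]))
E
```

```text
(no output)
```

View pics/down3.png

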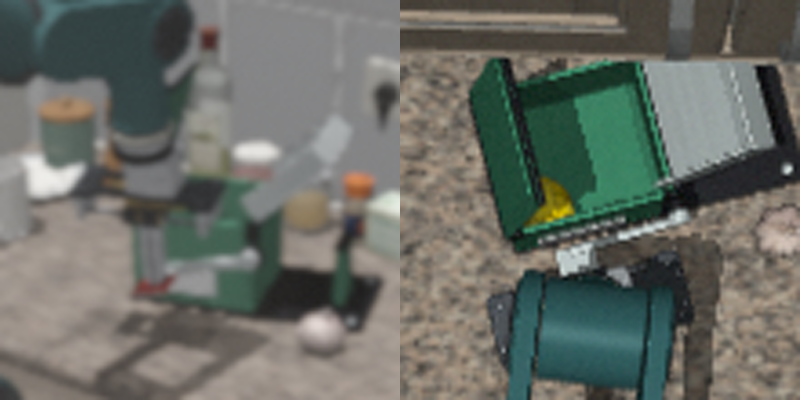

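```bash
python3 - <<'E'
import pickle;from h import *
c=pickle.load(open("c0.pkl","rb"))["top"]
X=np.array([.961,.276,0]);Y=np.array([-.276,.961,0]);O=np.array([616.5,-23.3,0])
f=lambda x,y,z:O+X*x+Y*y+[0,0,z]
for a in(0,.9,1.0,1.1,1.2,1.3):
    y=164-160*np.cos(a);z=131+160*np.sin(a);print(a,((proj(c,[f(-73,y,z),f(73,y,z)])-[190,130])*400/110+[400,0]).round(0).tolist())
E
```

```text
0 [[670.0, 195.0], [631.0, 50.0]]
0.9 [[605.0, 193.0], [564.0, 34.0]]
1.0 [[590.0, 195.0], [549.0, 35.0]]
1.1 [[574.0, 198.0], [533.0, 36.0]]
1.2 [[557.0, 201.0], [516.0, 39.0]]
1.3 [[540.0, 205.0], [498.0, 42.0]]
```

The observed lid edge matches about 1.28 rad and the lemon is on the bin floor. Now I'll ease up.

Request:
{"op": "carry_out", "data": {"targets": [-0.5,0,-3,0,0,0,1,-0.9,0,-6,0,0,0,1,-1.4,0,-9,0,0,0,1,-1.8,0,-12,0,0,0,1,-2.3,0,-15,0,0,0,1]}}

```text
time: 7.5
eef_pos: [449.9, 39.7, 68.4]
ee_rot: [[-0.951, -0.274, 0.143], [-0.271, 0.962, 0.042], [-0.149, 0.001, -0.989]]
force: [1.4, 6.1, 5.6]
finger_gap: 0.6
grip_force: 2.6
```

Request:
{"op": "carry_out", "data": {"targets": [-0.5,0,-3,0,0,0,1,-0.9,0,-6,0,0,0,1,-1.4,0,-9,0,0,0,1,-1.8,0,-12,0,0,0,1,-2.3,0,-15,0,0,0,1]}}

```text
time: 8.0
eef_pos: [449.9, 39.3, 83.9]
ee_rot: [[-0.951, -0.274, 0.143], [-0.271, 0.962, 0.041], [-0.149, 0.0, -0.989]]
force: [0.2, 4.1, 6.1]
finger_gap: 0.7
grip_force: 3.0
```

Request:
{"op": "carry_out", "data": {"targets": [-0.3,0,-2,0,0,0,1,-0.6,0,-4,0,0,0,1,-0.9,0,-6,0,0,0,1,-1.2,0,-8,0,0,0,1,-1.5,0,-10,0,0,0,1]}}

```text
time: 8.5
eef_pos: [450.2, 38.1, 94.2]
ee_rot: [[-0.951, -0.273, 0.144], [-0.271, 0.962, 0.038], [-0.149, -0.003, -0.989]]
force: [1.3, 0.9, 6.0]
finger_gap: 0.8
grip_force: 3.0
```

Request:
{"op": "carry_out", "data": {"targets": [-0.3,0,-2,0,0,0,1,-0.6,0,-4,0,0,0,1,-0.9,0,-6,0,0,0,1,-1.2,0,-8,0,0,0,1,-1.5,0,-10,0,0,0,1]}}

```text
time: 9.0
eef_pos: [450.8, 36.2, 104.4]
ee_rot: [[-0.951, -0.273, 0.145], [-0.271, 0.962, 0.034], [-0.149, -0.007, -0.989]]
force: [1.4, -2.8, 5.8]
finger_gap: 0.4
grip_force: 2.8
```

Request:
{"op": "carry_out", "data": {"targets": [-0.3,0,-2,0,0,0,1,-0.6,0,-4,0,0,0,1,-0.9,0,-6,0,0,0,1,-1.2,0,-8,0,0,0,1,-1.5,0,-10,0,0,0,1]}}

```text
time: 9.5
eef_pos: [448.4, 39.7, 112.3]
ee_rot: [[-0.952, -0.274, 0.139], [-0.271, 0.962, 0.042], [-0.145, 0.002, -0.989]]
force: [-0.2, 0.7, -0.3]
finger_gap: 0.4
grip_force: 0.0
```

Request:
{"op": "carry_out", "data": {"targets": [-0.5,0,-3,0,0,0,1,-1.5,0,-10,0,0,0,1,-4,0,-25,0,0,0,1,-8,0,-50,0,0,0,1,-12,0,-75,0,0,0,1]}}

```text
time: 10.0
eef_pos: [450.0, 39.8, 190.3]
ee_rot: [[-0.951, -0.274, 0.142], [-0.271, 0.962, 0.041], [-0.148, 0.001, -0.989]]
force: [0.3, 0.4, 0.8]
finger_gap: 0.9
grip_force: 0.0
```

Request:
{"op": "carry_out", "data": {"targets": [40,0,0,0,0,0,1,80,0,0,0,0,0,1,110,0,0,0,0,0,1,110,0,0,0,0,0,1,110,0,0,0,0,0,1]}}

```text
time: 10.5
eef_pos: [346.3, 9.8, 173.9]
ee_rot: [[-0.951, -0.273, 0.146], [-0.27, 0.962, 0.041], [-0.151, -0.0, -0.989]]
force: [0.4, 0.7, -0.5]
finger_gap: 0.6
grip_force: 0.0
```

```bash
python3 - <<'E'
from plant import bot
from h import *
a=bot.capture("scene")["pixels"][130:240,190:300];b=bot.capture("top")["pixels"][130:240,190:300]
cv2.imwrite("pics/end.png",np.hstack([cv2.resize(i,(w,w),interpolation=cv2.INTER_CUBIC) for i,w in((a,400),(b,400))]))
E
```

```text
(no output)
```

View pics/end.png

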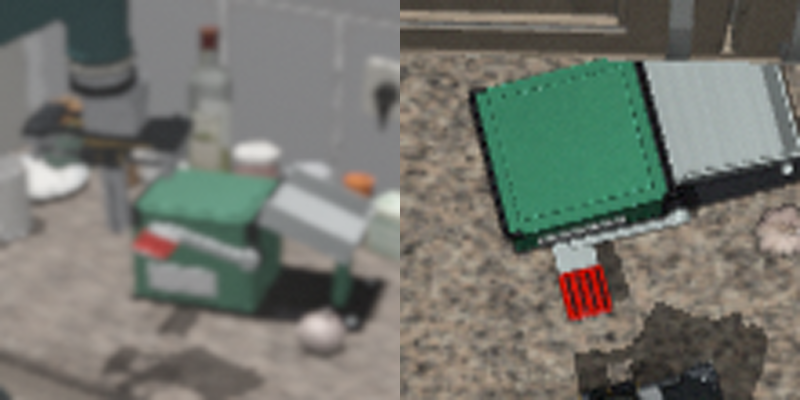

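The lid is shut, the pan is empty, the lever is up, the garlic hasn't moved and the gripper is clear.

```bash
python3 -c "
from plant import bot
print(bot.finish_job())"
```

```text
the job is handed in; nothing more can be done
None
```

The job is handed in: the lever was pressed to its stop with the lid open to about 1.28 rad, the lemon went into the bin, and the lid was eased shut; the last pictures show lid shut, lever up and gripper clear, but no verdict was returned.

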